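Secure the display case and jack up its front edge

ROBOT

A 6-joint arm with a two-finger parallel gripper is mounted at the origin on the work surface. World frame = base frame: x ahead of the robot, y to its left, z up, the work surface at z = 0. Lengths are in m, angles in rad, forces in N, time in s.
With the tool pointing down it reaches from about 0.35 to 0.8 m from the base axis. Payload 7.3 kg.
Tool frame: the origin (TCP) lies at the very end of the fingers, on their centre line; the grasp point (between the pads) lies 19 mm behind it; z points along the fingers, y is the line along which they close (so a half turn about z gives the same grasp; the last joint's range is limited). The gripper opens to 85 mm and grips with 20 to 120 N. Pads are 22 mm wide; open, the fingers measure 114 mm over their backs; the gripper's body (76 mm by 85 mm) begins 54 mm behind the grasp point. The pads swing forward as they close: fully open they stand 13 mm farther back than shut.
Start: joints at [-1.461, 0.342, 1.524, -0, 1.275, -0.146], TCP at [0.133, -0.508, 0.231] pointing down, gripper open.
Joint ranges: [-2.53, 2.53], [-0.77, 2.02], [0.04, 2.7], [-1, 4.14], [0.28, 2.66], [-3.11, 3.11]. Speed limits (rad/s): [2.57, 2.57, 3.14, 3.14, 3.14, 3.14].

INTERFACE

Orientations are given as a 3x3 rotation matrix whose columns are the frame's x, y, z axes.
In Python, from cell import arm gives the robot as it stands.
- The arm moves only by the tool play_rows, never from a script. Its argument "increments" is a list of rows, each an object with "angular": the turn, a rotation vector about the tool's x, y, z in rad, a list of three; "slide": the shift along the tool's x, y, z in m, a list of three; "fingers": the opening, from -1 (shut) to 1 (fully open). A call has 1 to 5 rows; each row shifts and turns the commanded pose from where the row before left it, along the tool's axes as they then stand; what a row does not reach is not made up. A row lasts 1/8 s, in which the tool goes at most 62.5 mm and 10.7 degrees, less where a joint would pass 70% of its speed; a pose out of reach is approached as far as the arm can. A call is refused whole if a number of a shift passes 0.0625 or a number of a turn 0.188, either way. A call with a gripper value outside its range is refused whole. The fingers move at their own pace and stop on an object; "squeeze" is the grip in N (left out, the last holds). Time passes only in rows, so rows that do not move let the fingers close. It gives the time, the measured TCP pose, the force, the opening and the grip force at its end, in the units of the state.
- arm.sense(): the state, without advancing time (a new reading comes with each control period).
- arm.snapshot(name): name is "scene" or "top"; returns a dict with "image" (400x640x3 uint8, blue, green, red), "z_map" (400x640 float32, m along the optical axis (not along the pixel's ray), 0 where there is no reading), "intrinsics" (3x3 intrinsics, pixels), "rvec" (rotation vector, rad) and "tvec" (3), from world to camera coordinates, as OpenCV has them. Camera axes: x right, y down, z forward; pixel columns grow to the right and rows downward; lengths in m; the calibration is good to about 2 mm. A picture is of the moment at which its call begins.
- arm.sign_off(): hands the job in; it is judged then, once.
The state is a dict: "time": time; "qpos": joint angles; "qd": joint speeds; "joint_torque": joint torques, N m; "eef_pos": TCP position; "orientation": TCP orientation; "wrist_force": force on the tool from outside, world axes, zero at the start; "ft_torque": the same for the moment, N m; "width": finger opening in m; "gripper_force": force on a finger pad.
Only numpy, scipy, OpenCV 4.12 (cv2) and the standard library are available. Lean on these libraries where they do the work, as an engineer would, in place of code of your own. Each camera call takes 0.05 s, during which the arm holds its last target. There are 200 camera calls.

TASK

First close the turnbutton on the market stall's display case by turning it square across the edge of the lid. Then set the lever jack flat on the counter with its saddle centred under the case's marked lift pad, give the handle one trial stroke fully down and let it come all the way back up, then pump it fully down again and finish while holding the handle down, with the front of the case carried by the jack alone, so that a colleague can fit new feet. Leave the bowl, the jar and the brass weight alone.

Things in the scene. Friction and masses are not known exactly. Their poses are not given: they have to be found in the camera images.
- stand: The display case: a wooden box with a clear lid, 275 mm deep, 440 mm wide, top 140 mm and bottom 58 mm above the counter, hinged to a rail fixed along its back edge; only its front can rise. Origin on the counter straight below the lift pad; x points from the case's front to its back, y left along the front rail. Front face at x = -35 mm, back hinge at x = 240 mm, front feet at y = +-190 mm.
- lift_pad (a point): Centre of the underside of the lift pad, a steel disc 40 mm across hanging under the middle of the case's front rail, 48 mm above the counter at rest, 35 mm in from the front face. A steel plate on the front face and a steel arrowhead on top of the rail mark it. Axes as stand at rest. The case's weight on it is 10 to 20 N once lifted; the front rises and falls freely.
- button_grip (a point): Middle of the turnbutton's grip fin, on its upright pivot, 165 mm above the counter at rest; on the front rail at x = -5, y = 85 mm of stand. Aluminium plate 72 x 20 x 6 mm with an upright fin 56 mm long, 12 mm thick, 24 mm high on it; the fin's top is 9 mm above this point, its foot 15 mm below. The point turns with it: y along the fin, x across.
- turnbutton (a joint): Turn of the turnbutton, rad, counterclockwise seen from above: 0 along the front rail (lid free), 1.57 (stop) square across the rail, its end over the lid (lid secured). It starts between 0.1 and 0.5. Stiff: it stays where left; turning takes about 0.06 N m.
- jack: Loose dark steel lever jack, 0.75 to 1 kg. Origin on its underside; x forward to the saddle, z up. Base plate 8 mm thick, x -130 to 120, y -45 to 85 mm. Saddle at x 90, y 0; handle along y 65, pivot at x 30, z 50 mm, pointing back and up at rest. Slides on the counter or can be lifted. Starts left or right of the middle, the other side from the bowl, yaw within 0.4 rad of world x.
- jack_grip (a point): Centre of the jack's carrying block to grip it by: 50 mm long (jack x), 30 mm thick (jack y), upright on the base plate; at x = -30, y = -20, z = 45 mm of jack, block top at z = 70 mm. Same axes as jack.
- saddle_top (a point): Centre of the top of the jack's saddle, a steel disc 50 mm across, 42 mm above the counter with the handle up (6 mm under the lift pad); it rises 50 mm per rad of handle, straight up.
- handle (a joint): Handle stroke, rad: 0 fully up, 0.62 fully down (hard stop). It springs back up by itself when let go. Pressing it at the plate takes about 2 to 4 N unloaded and 6 to 12 N with the case on the saddle.
- handle_press (a point): Centre of the upper face of the flat rubber press plate on the handle, 54 mm long, 46 mm wide, 140 mm from the pivot along the handle, 5 mm above its line. Handle up: 135 mm above the counter, plate sloping 0.62 rad (rising away from the saddle). Handle down: level, 55 mm above the counter, 29 mm farther back. Press from above. The point's axes tilt with it.
- tub: White bowl 110 mm across, 65 mm high, origin under its centre; leave alone. It stands on the side where the jack is not.
- jar: Amber jar with steel cap, 76 mm across, 120 mm high, origin under its centre; leave alone.
- weight: Brass scale weight, 56 mm across, 80 mm high, origin under its centre; leave alone.

How it is judged:
On the way, in this order (a step that is already met when the one before it is completed fails the run):
1. the turnbutton is turned across the lid (value of joint turnbutton above 1.25 rad), for 0.2 s.
2. jack set flat, saddle under the pad, handle up (horizontal distance between saddle_top and lift_pad below 0.012 m and height (world z) of jack below 0.004 m and angle between jack's own z axis and vertical below 0.04 rad and linear speed of jack below 0.02 m/s and value of joint handle below 0.1 rad and height (world z) of lift_pad below 0.05 m), for 0.2 s.
3. trial stroke raises the case (value of joint handle above 0.5 rad and height (world z) of lift_pad above 0.062 m and contact force between jack and stand above 2 N), for 0.1 s.
4. handle back up, case down (value of joint handle below 0.1 rad and height (world z) of lift_pad below 0.05 m), for 0.1 s.
At the end, for the whole second after the job is handed in: The robot still holds the handle down (over 0.5 of 0.62 rad, fingers pressing over 1 N), the case's front is raised over 14 mm at the lift pad on the saddle and not touched by the robot, saddle centred under the pad within 14 mm, jack flat on the counter, turnbutton across the lid (over 1.25 rad) (all of step 3 and contact force between the fingers and jack above 1 N and contact force between the arm and stand below 0.5 N and horizontal distance between saddle_top and lift_pad below 0.014 m and angle between jack's own z axis and vertical below 0.05 rad and height (world z) of jack below 0.005 m and value of joint turnbutton above 1.25 rad and linear speed of jack below 0.02 m/s); the arm keeps its last pose, push and grip.
It fails at once if the case is raised while its lid is not secured (height (world z) of lift_pad above 0.052 m and value of joint turnbutton below 1.2 rad).
It fails at once if a bystander is disturbed (distance of any of tub, jar, weight from where it was at the start of the episode above 0.03 m).
It also fails if it takes over 72 s, if anything falls off the work surface, if the arm or the gripper's body presses on something with over 40 N, if the wrist force passes 120 N, or if a joint passes its speed limit or range.

## Working session

There is one attempt and no reset: what is moved stays moved. The work goes in short steps, Python scripts to look and compute and a tool call to move; the robot and the scene stay as the last step left them, time stands still between calls to the robot, and variables do not carry over. Pictures are saved under pics/ and viewed, at most 10 in all, crops included, and the job is handed in when it is done.

Besides the shell and the picture viewer there is one more tool, called after ">>>" as name(argument=value, ...), one argument or row to a line, values as JSON. play_rows: Moves the arm, as the interface text tells. Its arguments: {"type":"object","properties":{"increments":{"type":"array"},"squeeze":{"type":"number"}},"required":["increments"]}

```bash
mkdir -p pics && ls
cat > h.py <<'E'
import numpy as np, cv2
from cell import arm
def snap(n):
    s=arm.snapshot(n); R=cv2.Rodrigues(np.array(s["rvec"],float))[0]; t=np.array(s["tvec"],float).ravel(); K=np.array(s["intrinsics"])
    z=s["z_map"]; v,u=np.mgrid[:z.shape[0],:z.shape[1]]
    c=np.stack([(u-K[0,2])/K[0,0]*z,(v-K[1,2])/K[1,1]*z,z],-1)
    P=(c-t)@R; P[z==0]=np.nan
    return s,P,K,R,t
E
python3 - <<'E'
from h import *
print(arm.sense())
for n in("scene","top"):
    s,P,K,R,t=snap(n); cv2.imwrite(f"pics/{n}0.png",s["image"]); np.save(n+"0.npy",P); print(n,"cam",-R.T@t,K[0,0])
E
```

```text
pics
{'time': 0.0, 'qpos': array([-1.46103535e+00,  3.42712620e-01,  1.52504106e+00,  6.25385706e-07,
        1.27542488e+00, -1.46013109e-01]), 'qd': array([ 4.43666068e-04,  1.37041810e-03,  3.54172005e-05, -6.08468411e-04,
       -3.56070812e-05, -1.44439533e-03]), 'joint_torque': array([-2.11889688e-03, -4.33676147e+01, -2.46014857e+01, -4.17846386e-04,
        7.73362321e-03,  2.15720689e-06]), 'eef_pos': array([ 0.13279062, -0.50749476,  0.23062283]), 'orientation': array([[ 9.67467812e-01,  2.52994076e-01, -1.73126499e-04],
       [ 2.52994030e-01, -9.67466555e-01,  1.57642729e-03],
       [ 2.31332668e-04, -1.56894263e-03, -9.99998742e-01]]), 'wrist_force': array([ 0.48591332, -0.68576955,  0.31489934]), 'ft_torque': array([-0.00077732, -0.06961922, -0.01999507]), 'gripper_force': 0.0, 'width': 0.08536858686774179}
scene cam [ 1.02989317 -0.56117894  0.94473542] 395.8465830821955
top cam [ 0.38709904 -0.02059209  1.1544081 ] 378.68417140900283
```

View pics/scene0.png

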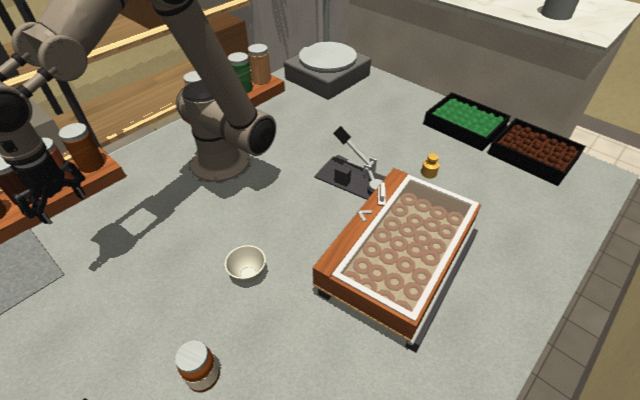

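View pics/top0.png

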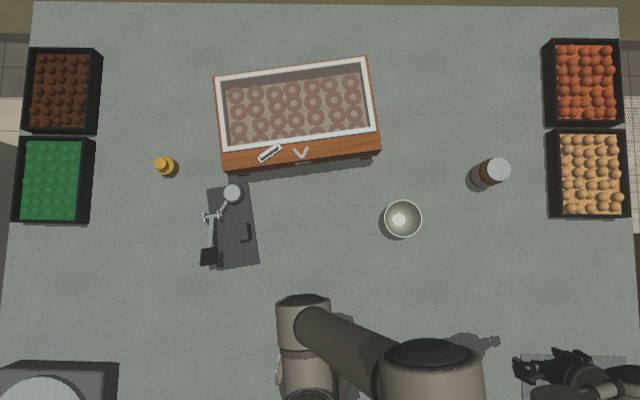

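The scene picture shows the jack behind and left of the case front (350,165), the bowl at (245,263), the jar at (197,365) and the brass weight at (431,165). The top view shows the case front rail with the turnbutton at (270,153) and the arrowhead at (301,152). The jack saddle is at (232,193), the carrying block at (245,232) and the press plate at (209,257).

Run:
```python
from h import *
P=np.load("top0.npy"); S=np.load("scene0.npy"); im=cv2.imread("pics/top0.png"); si=cv2.imread("pics/scene0.png")
def box(P,m): 
    p=P[m][:,:2].astype(np.float32); r=cv2.minAreaRect(p*1000); return len(p),r
for nm,Q in(("top",P),("scene",S)):
    x,y,z=Q[...,0],Q[...,1],Q[...,2]
    reg=(x>.35)&(x<.95)&(y<.45)&(y>-.3)
    m=(reg&(z>.128)&(z<.15)&(x>.45)).astype(np.uint8)
    n,l,st,c=cv2.connectedComponentsWithStats(m); k=1+np.argmax(st[1:,4]); print(nm,"case",box(Q,l==k), np.nanmedian(z[l==k]))
    m=reg&(z>.155)&(z<.185)&(x>.5); print(nm,"fin",box(Q,m), z[m].max() if m.any() else 0)
    m=reg&(z>.004)&(z<.013)&(y>.1)&(x<.62); print(nm,"plate",box(Q,m))
    m=reg&(z>.06)&(z<.078)&(y>.1)&(y<.25)&(x<.5); print(nm,"block",box(Q,m), Q[m].mean(0))
print("saddle",P[188:198,232],"block",P[226:240:3,246],"press",P[257,209],"btn",P[153,270],"arrow",P[152,301])
a=cv2.resize(im[120:280,180:320],None,fx=4,fy=4,interpolation=cv2.INTER_CUBIC)[:600]
b=cv2.resize(si[110:290,290:430],None,fx=3.3,fy=3.3,interpolation=cv2.INTER_CUBIC)[:600]
cv2.imwrite("pics/c1.png",a)
```

```text
top case (14935, ((736.804443359375, 65.61180114746094), (278.29388427734375, 440.71990966796875), 9.016197204589844)) 0.14221421605691548
top fin (128, ((616.1760864257812, 132.35440063476562), (13.420732498168945, 55.09687805175781), 38.07698059082031)) 0.17824644855873606
top plate (2594, ((484.37237548828125, 274.8353271484375), (348.7049255371094, 268.0104064941406), 89.34937286376953))
top block (191, ((404.6302795410156, 214.2080535888672), (49.41751480102539, 30.24282455444336), 12.032012939453125)) [0.40466796 0.21324855 0.07083891]
scene case (14216, ((736.66064453125, 61.09251403808594), (275.2742919921875, 441.9178466796875), 9.05477523803711)) 0.1401728731631513
scene fin (82, ((617.1841430664062, 129.69247436523438), (11.719206809997559, 59.52278137207031), 37.0288200378418)) 0.17601021786103624
scene plate (739, ((465.638671875, 320.23736572265625), (353.7677001953125, 192.41555786132812), 67.11396789550781))
scene block (115, ((406.6432189941406, 209.1840362548828), (48.09490203857422, 33.09836959838867), 10.79874324798584)) [0.40753232 0.2078895  0.06718185]
saddle [[0.53364543 0.25562752 0.0403488 ]
 [0.53072251 0.25564333 0.03972968]
 [0.52721385 0.25451215 0.04374093]
 [0.52421561 0.25435876 0.043807  ]
 [0.52107403 0.25390747 0.0450773 ]
 [0.51805287 0.25369086 0.04540034]
 [0.51562935 0.25474726 0.04057428]
 [0.51228452 0.25383591 0.04370786]
 [0.50901211 0.25304634 0.04635177]
 [0.506733   0.25450496 0.03989039]] block [[0.42062691 0.20255902 0.07198126]
 [0.41206006 0.20207839 0.07258012]
 [0.40358344 0.20249289 0.06882802]
 [0.39502851 0.20195472 0.06971018]
 [0.38650372 0.20082822 0.07347035]] press [0.33426749 0.28346287 0.14137651] btn [0.61291522 0.12698243 0.16688904] arrow [0.62328204 0.04618047 0.14020928]
```

View pics/c1.png

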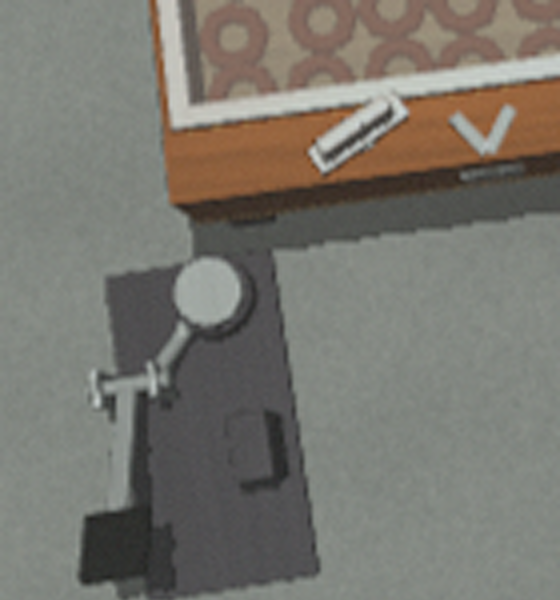

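Run:
```python
from h import *
P=np.load("top0.npy"); S=np.load("scene0.npy")
for nm,Q in(("top",P),("scene",S)):
    im=cv2.imread(f"pics/{nm}0.png").astype(int)
    x,y,z=Q[...,0],Q[...,1],Q[...,2]
    reg=(x>.28)&(x<.58)&(y<.36)&(y>.1)
    m=(reg&(im.max(-1)<85)&(im[...,1]<=im[...,2]+6)&(z<.02)).astype(np.uint8)
    n,l,st,c=cv2.connectedComponentsWithStats(m); k=1+np.argmax(st[1:,4])
    print(nm,"plate",cv2.minAreaRect(Q[l==k][:,:2].astype(np.float32)*1000),st[k,4])
    m=(reg&(z>.034)&(z<.05)&(x>.47)&(im.min(-1)>110)).astype(np.uint8)
    n,l,st,c=cv2.connectedComponentsWithStats(m); k=1+np.argmax(st[1:,4]); 
    print(nm,"saddle",cv2.minAreaRect(Q[l==k][:,:2].astype(np.float32)*1000),st[k,4])
```

```text
top plate ((439.4375, 226.09091186523438), (170.375, 331.8672790527344), 75.89376068115234) 2411
top saddle ((519.2106323242188, 256.80780029296875), (48.71923828125, 48.022178649902344), 78.66826629638672) 218
scene plate ((405.01751708984375, 261.38812255859375), (209.00120544433594, 154.65077209472656), 11.33729362487793) 848
scene saddle ((509.7100524902344, 252.6715545654297), (32.77539825439453, 51.49120330810547), 10.309636116027832) 88
```

>>> play_rows(
  increments=[
    {"angular":[0,0,-0.18],"slide":[0,0,0],"fingers":0.2},
    {"angular":[0,0,-0.18],"slide":[0,0,0],"fingers":0.2},
    {"angular":[0,0,-0.18],"slide":[0,0,0],"fingers":0.2},
    {"angular":[0,0,-0.18],"slide":[0,0,0],"fingers":0.2},
    {"angular":[0,0,-0.18],"slide":[0,0,0],"fingers":0.2},
  ],
  squeeze=40,
)

```text
time: 0.72
eef_pos: [0.1328, -0.5077, 0.2309]
orientation: [[0.398, 0.917, -0.0], [0.917, -0.398, 0.001], [0.001, -0.0, -1.0]]
wrist_force: [-0.2, 0.4, 0.4]
width: 0.0511
gripper_force: 0.0
```

>>> play_rows(
  increments=[
    {"angular":[0,0,-0.18],"slide":[0,0,0],"fingers":0.2},
    {"angular":[0,0,-0.18],"slide":[0,0,0],"fingers":0.2},
    {"angular":[0,0,-0.18],"slide":[0,0,0],"fingers":0.2},
    {"angular":[0,0,-0.18],"slide":[0,0,0],"fingers":0.2},
    {"angular":[0,0,-0.18],"slide":[0,0,0],"fingers":0.2},
  ],
)

```text
time: 1.35
eef_pos: [0.1328, -0.5077, 0.2309]
orientation: [[-0.471, 0.882, -0.0], [0.882, 0.471, 0.001], [0.001, 0.0, -1.0]]
wrist_force: [-0.9, -0.2, -0.2]
width: 0.0511
gripper_force: 0.0
```

>>> play_rows(
  increments=[
    {"angular":[0,0,-0.17],"slide":[0,0,0],"fingers":0.2},
    {"angular":[0,0,0],"slide":[0,0,0],"fingers":0.2},
  ],
)

```text
time: 1.6
eef_pos: [0.1328, -0.5077, 0.231]
orientation: [[-0.608, 0.794, -0.0], [0.794, 0.608, 0.001], [0.001, 0.0, -1.0]]
wrist_force: [-0.1, -0.2, 1.2]
width: 0.0509
gripper_force: 0.0
```

>>> play_rows(
  increments=[
    {"angular":[0,0,0],"slide":[0.015,0.055,0],"fingers":0.2},
    {"angular":[0,0,0],"slide":[0.015,0.055,0],"fingers":0.2},
    {"angular":[0,0,0],"slide":[0.015,0.055,0],"fingers":0.2},
    {"angular":[0,0,0],"slide":[0.015,0.055,0],"fingers":0.2},
    {"angular":[0,0,0],"slide":[0.015,0.055,0],"fingers":0.2},
  ],
)

```text
time: 2.22
eef_pos: [0.3061, -0.2794, 0.2314]
orientation: [[-0.605, 0.796, 0.0], [0.796, 0.605, -0.0], [-0.0, 0.0, -1.0]]
wrist_force: [1.1, -0.9, -0.2]
width: 0.0509
gripper_force: 0.0
```

>>> play_rows(
  increments=[
    {"angular":[0,0,0],"slide":[0.015,0.055,0],"fingers":0.2},
    {"angular":[0,0,0],"slide":[0.015,0.055,0],"fingers":0.2},
    {"angular":[0,0,0],"slide":[0.015,0.055,0],"fingers":0.2},
    {"angular":[0,0,0],"slide":[0.015,0.055,0],"fingers":0.2},
    {"angular":[0,0,0],"slide":[0.015,0.055,0],"fingers":0.2},
  ],
)

```text
time: 2.85
eef_pos: [0.4786, -0.0522, 0.2313]
orientation: [[-0.606, 0.796, 0.0], [0.796, 0.606, -0.0], [-0.0, -0.0, -1.0]]
wrist_force: [1.5, -1.5, 0.5]
width: 0.0515
gripper_force: 0.0
```

>>> play_rows(
  increments=[
    {"angular":[0,0,0],"slide":[0.015,0.055,0],"fingers":0.2},
    {"angular":[0,0,0],"slide":[0.015,0.055,0],"fingers":0.2},
    {"angular":[0,0,0],"slide":[0.015,0.055,0],"fingers":0.2},
    {"angular":[0,0,0],"slide":[0.017,0.055,0],"fingers":0.2},
    {"angular":[0,0,0],"slide":[0,0,0],"fingers":0.2},
  ],
)

```text
time: 3.48
eef_pos: [0.6152, 0.1326, 0.2296]
orientation: [[-0.609, 0.793, -0.001], [0.793, 0.609, 0.001], [0.001, -0.001, -1.0]]
wrist_force: [0.6, 0.4, -0.1]
width: 0.0519
gripper_force: 0.0
```

>>> play_rows(
  increments=[
    {"angular":[0,0,0],"slide":[-0.0025,0,0.04],"fingers":0.2},
    {"angular":[0,0,0],"slide":[0,0,0.025],"fingers":0.2},
    {"angular":[0,0,0],"slide":[0,0,0.009],"fingers":0.2},
    {"angular":[0,0,0],"slide":[0,0,0],"fingers":-1},
    {"angular":[0,0,0],"slide":[0,0,0],"fingers":-1},
  ],
  squeeze=30,
)

```text
time: 4.1
eef_pos: [0.6174, 0.1276, 0.1589]
orientation: [[-0.608, 0.794, 0.005], [0.794, 0.608, 0.001], [-0.002, 0.005, -1.0]]
wrist_force: [18.2, 15.4, -7.0]
width: 0.0161
gripper_force: 11.7
```

>>> play_rows(
  increments=[
    {"angular":[0,0,0],"slide":[0,0,0],"fingers":-1},
    {"angular":[0,0,0],"slide":[0,0,0],"fingers":-1},
  ],
)

```text
time: 4.35
eef_pos: [0.6191, 0.129, 0.1591]
orientation: [[-0.609, 0.793, 0.009], [0.793, 0.609, 0.003], [-0.003, 0.009, -1.0]]
wrist_force: [10.0, 6.8, -4.4]
width: 0.0109
gripper_force: 35.2
```

>>> play_rows(
  increments=[
    {"angular":[0,0,-0.15],"slide":[0,0.002,0],"fingers":-1},
    {"angular":[0,0,-0.15],"slide":[0,0,0],"fingers":-1},
    {"angular":[0,0,-0.15],"slide":[0,0,0],"fingers":-1},
    {"angular":[0,0,-0.15],"slide":[0,0,0],"fingers":-1},
  ],
)

```text
time: 4.85
eef_pos: [0.6197, 0.1298, 0.159]
orientation: [[-0.952, 0.306, 0.007], [0.306, 0.952, 0.002], [-0.006, 0.004, -1.0]]
wrist_force: [6.3, 5.4, -3.1]
width: 0.0111
gripper_force: 35.5
```

>>> play_rows(
  increments=[
    {"angular":[0,0,-0.15],"slide":[0,0,0],"fingers":-1},
    {"angular":[0,0,-0.15],"slide":[0,0,0],"fingers":-1},
    {"angular":[0,0,-0.12],"slide":[0,0,0],"fingers":-1},
    {"angular":[0,0,0],"slide":[0,0,0],"fingers":-1},
  ],
)

```text
time: 5.35
eef_pos: [0.6199, 0.1304, 0.1591]
orientation: [[-0.994, -0.105, 0.007], [-0.105, 0.994, 0.003], [-0.008, 0.002, -1.0]]
wrist_force: [7.0, 7.9, -2.2]
width: 0.0114
gripper_force: 35.4
```

>>> play_rows(
  increments=[
    {"angular":[0,0,0],"slide":[0,0,0],"fingers":0.2},
    {"angular":[0,0,0],"slide":[0,0,0],"fingers":0.2},
    {"angular":[0,0,0],"slide":[0,0,-0.04],"fingers":0.2},
    {"angular":[0,0,0],"slide":[0,0,-0.04],"fingers":0.2},
    {"angular":[0,0,-0.087],"slide":[0,0,0],"fingers":0.2},
  ],
)

```text
time: 5.98
eef_pos: [0.6191, 0.1283, 0.2419]
orientation: [[-0.981, -0.191, 0.008], [-0.191, 0.982, 0.0], [-0.008, -0.001, -1.0]]
wrist_force: [-0.6, -0.5, -1.3]
width: 0.0509
gripper_force: 0.0
```

>>> play_rows(
  increments=[
    {"angular":[0,0,0],"slide":[0.039,0.024,0],"fingers":0.4},
    {"angular":[0,0,0],"slide":[0.039,0.024,0],"fingers":0.4},
    {"angular":[0,0,0],"slide":[0.039,0.024,0],"fingers":0.4},
    {"angular":[0,0,0],"slide":[0.039,0.024,0],"fingers":0.4},
    {"angular":[0,0,0],"slide":[0.039,0.024,0],"fingers":0.4},
  ],
)

```text
time: 6.6
eef_pos: [0.4018, 0.2093, 0.2377]
orientation: [[-0.982, -0.189, 0.001], [-0.189, 0.982, 0.0], [-0.001, -0.0, -1.0]]
wrist_force: [-0.1, 1.4, 0.8]
width: 0.0598
gripper_force: 0.0
```

>>> play_rows(
  increments=[
    {"angular":[0,0,0],"slide":[0,0,0],"fingers":0.4},
  ],
)

```text
time: 6.72
eef_pos: [0.4009, 0.2098, 0.2381]
orientation: [[-0.981, -0.192, 0.0], [-0.192, 0.981, 0.0], [-0.0, 0.0, -1.0]]
wrist_force: [1.6, 0.4, -0.4]
width: 0.0596
gripper_force: 0.0
```

Run:
```python
from h import *
R=arm.sense()["orientation"]; p=arm.sense()["eef_pos"]; print(p, R.T@(np.array([.407,.212,.032])-p))
for nm in("top","scene"):
    s,Q,*_=snap(nm); cv2.imwrite(f"pics/{nm}1.png",s["image"]); z=Q[...,2]
    m=(Q[...,0]>.55)&(Q[...,0]<.7)&(Q[...,1]>.06)&(Q[...,1]<.2)&(z>.158)&(z<.185)
    print(nm,cv2.minAreaRect(Q[m][:,:2].astype(np.float32)*1000))
```

```text
[0.40092333 0.20977697 0.23807544] [-0.00632631  0.00100933  0.20607745]
top ((616.589111328125, 132.27110290527344), (55.71255111694336, 12.481266975402832), 6.366732120513916)
scene ((617.4140014648438, 128.062744140625), (55.63736343383789, 13.511974334716797), 4.782248020172119)
```

>>> play_rows(
  increments=[
    {"angular":[0,0,0],"slide":[-0.006,0.001,0.05],"fingers":0.4},
    {"angular":[0,0,0],"slide":[0,0,0.05],"fingers":0.4},
    {"angular":[0,0,0],"slide":[0,0,0.05],"fingers":0.4},
    {"angular":[0,0,0],"slide":[0,0,0.04],"fingers":0.4},
    {"angular":[0,0,0],"slide":[0,0,0.016],"fingers":0.4},
  ],
)

```text
time: 7.45
eef_pos: [0.4091, 0.2103, 0.0287]
orientation: [[-0.982, -0.189, -0.003], [-0.189, 0.982, -0.001], [0.003, -0.001, -1.0]]
wrist_force: [0.7, -0.2, -0.0]
width: 0.0597
gripper_force: 0.0
```

>>> play_rows(
  increments=[
    {"angular":[0,0,0],"slide":[0,0,0],"fingers":0.4},
    {"angular":[0,0,0],"slide":[0,0,0],"fingers":-1},
    {"angular":[0,0,0],"slide":[0,0,0],"fingers":-1},
    {"angular":[0,0,0],"slide":[0,0,0],"fingers":-1},
    {"angular":[0,0,0],"slide":[0,0,0],"fingers":-1},
  ],
  squeeze=60,
)

```text
time: 8.07
eef_pos: [0.4101, 0.2119, 0.0324]
orientation: [[-0.982, -0.19, 0.003], [-0.19, 0.982, 0.001], [-0.003, 0.001, -1.0]]
wrist_force: [0.2, 2.2, 5.8]
width: 0.0292
gripper_force: 61.3
```

Run:
```python
from h import *
s=arm.sense(); print(s["eef_pos"],s["orientation"])
for nm in("top","scene"):
    s,Q,*_=snap(nm); cv2.imwrite(f"pics/{nm}2.png",s["image"])
    z=Q[...,2];x,y=Q[...,0],Q[...,1]; im=s["image"]
    m=((x>.47)&(x<.57)&(y>.2)&(y<.3)&(z>.034)&(z<.05)&(im.min(-1)>110)).astype(np.uint8)
    n,l,st,c=cv2.connectedComponentsWithStats(m); k=1+np.argmax(st[1:,4]); 
    print(nm,"saddle",cv2.minAreaRect(Q[l==k][:,:2].astype(np.float32)*1000))
cv2.imwrite("pics/c2.png",np.hstack([cv2.resize(cv2.imread("pics/scene2.png")[80:230,270:470],None,fx=2,fy=2),cv2.resize(cv2.imread("pics/top2.png")[130:280,150:350],None,fx=2,fy=2)]))
```

```text
[0.41011156 0.21186902 0.03242941] [[-9.81812191e-01 -1.89828588e-01  3.15097089e-03]
 [-1.89825860e-01  9.81817106e-01  1.14618150e-03]
 [-3.31125513e-03  5.27199217e-04 -9.99994379e-01]]
top saddle ((519.9186401367188, 254.7060089111328), (45.45909118652344, 47.88439178466797), 1.0865886211395264)
scene saddle ((510.54083251953125, 254.25228881835938), (47.06904983520508, 31.52808952331543), 80.85840606689453)
```

View pics/c2.png

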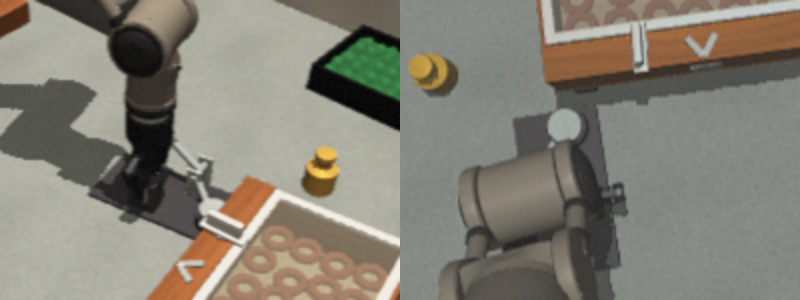

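>>> play_rows(
  increments=[
    {"angular":[0,0,0],"slide":[0.004,-0.02,-0.001],"fingers":-1},
    {"angular":[0,0,0],"slide":[0.004,-0.02,0],"fingers":-1},
    {"angular":[0,0,0],"slide":[0.004,-0.02,0],"fingers":-1},
    {"angular":[0,0,0],"slide":[0.004,-0.02,0],"fingers":-1},
    {"angular":[0,0,0],"slide":[0.004,-0.02,0],"fingers":-1},
  ],
)

```text
time: 8.8
eef_pos: [0.4083, 0.1091, 0.0324]
orientation: [[-0.982, -0.19, 0.001], [-0.19, 0.982, 0.0], [-0.001, 0.0, -1.0]]
wrist_force: [-0.2, 3.1, -2.5]
width: 0.0295
gripper_force: 61.1
```

>>> play_rows(
  increments=[
    {"angular":[0,0,0],"slide":[0.004,-0.02,0],"fingers":-1},
    {"angular":[0,0,0],"slide":[0.004,-0.02,0],"fingers":-1},
    {"angular":[0,0,0],"slide":[0.004,-0.02,0],"fingers":-1},
    {"angular":[0,0,0],"slide":[0.004,-0.02,0],"fingers":-1},
    {"angular":[0,0,0],"slide":[0.004,-0.02,0],"fingers":-1},
  ],
)

```text
time: 9.43
eef_pos: [0.4074, 0.0071, 0.0324]
orientation: [[-0.982, -0.19, -0.0], [-0.19, 0.982, 0.0], [-0.0, 0.0, -1.0]]
wrist_force: [0.5, 4.8, -2.2]
width: 0.0293
gripper_force: 61.3
```

>>> play_rows(
  increments=[
    {"angular":[0,0,0],"slide":[0,0,0],"fingers":-1},
    {"angular":[0,0,0],"slide":[0,0,0],"fingers":-1},
  ],
)

```text
time: 9.68
eef_pos: [0.4078, 0.0073, 0.0325]
orientation: [[-0.982, -0.19, 0.001], [-0.19, 0.982, -0.001], [-0.0, -0.001, -1.0]]
wrist_force: [-0.0, -5.6, -0.1]
width: 0.029
gripper_force: 61.3
```

Run:
```python
from h import *
s=arm.sense(); print(s["eef_pos"],s["wrist_force"])
for nm in("top","scene"):
    s,Q,*_=snap(nm); cv2.imwrite(f"pics/{nm}3.png",s["image"])
    z=Q[...,2];x,y=Q[...,0],Q[...,1]; im=s["image"]
    m=((x>.47)&(x<.57)&(y>.0)&(y<.1)&(z>.034)&(z<.05)&(im.min(-1)>110)).astype(np.uint8)
    n,l,st,c=cv2.connectedComponentsWithStats(m); k=1+np.argmax(st[1:,4]); 
    print(nm,"saddle",cv2.minAreaRect(Q[l==k][:,:2].astype(np.float32)*1000))
```

```text
[0.40783899 0.00726092 0.03246098] [-0.03170379 -5.56708069 -0.13014466]
top saddle ((516.4015502929688, 50.902015686035156), (48.295257568359375, 45.19736099243164), 1.7389882802963257)
scene saddle ((516.6898803710938, 48.005859375), (47.104671478271484, 48.90694808959961), 77.16688537597656)
```

>>> play_rows(
  increments=[
    {"angular":[0,0,0],"slide":[-0.02,-0.004,0],"fingers":-1},
    {"angular":[0,0,0],"slide":[-0.02,-0.004,0],"fingers":-1},
    {"angular":[0,0,0],"slide":[-0.02,-0.004,0],"fingers":-1},
    {"angular":[0,0,0],"slide":[-0.02,-0.004,0],"fingers":-1},
    {"angular":[0,0,0],"slide":[-0.02,-0.004,0],"fingers":-1},
  ],
)

```text
time: 10.4
eef_pos: [0.5051, 0.0085, 0.0322]
orientation: [[-0.981, -0.193, -0.011], [-0.193, 0.981, 0.001], [0.011, 0.003, -1.0]]
wrist_force: [-14.9, 0.4, 15.1]
width: 0.0292
gripper_force: 63.6
```

>>> play_rows(
  increments=[
    {"angular":[0,0,0],"slide":[-0.017,-0.005,0],"fingers":-1},
    {"angular":[0,0,0],"slide":[0,0,0],"fingers":-1},
    {"angular":[0,0,0],"slide":[0,0,0],"fingers":-1},
  ],
)

```text
time: 10.78
eef_pos: [0.5269, 0.0062, 0.0322]
orientation: [[-0.982, -0.191, -0.0], [-0.191, 0.982, 0.001], [0.0, 0.001, -1.0]]
wrist_force: [1.1, 3.3, 2.5]
width: 0.0294
gripper_force: 62.0
```

Run:
```python
from h import *
s=arm.sense(); print(s["eef_pos"]*1000-[407.8,7.3,32.5],s["wrist_force"])
for nm in("top","scene"):
    s,Q,*_=snap(nm); cv2.imwrite(f"pics/{nm}4.png",s["image"])
    x,y,z=Q[...,0],Q[...,1],Q[...,2]
    m=((x>.5)&(x<.95)&(y<.45)&(y>-.3)&(z>.128)&(z<.15)).astype(np.uint8)
    n,l,st,c=cv2.connectedComponentsWithStats(m); k=1+np.argmax(st[1:,4]); print(nm,"case",cv2.minAreaRect(Q[l==k][:,:2].astype(np.float32)*1000))
```

```text
[119.1155479   -1.05668811  -0.28404868] [1.11859637 3.3421174  2.50814021]
top case ((734.028076171875, 65.08203125), (281.6439208984375, 441.1620788574219), 9.287888526916504)
scene case ((733.6448974609375, 61.7265625), (281.0746154785156, 442.7846374511719), 9.099303245544434)
```

Run:
```python
from h import *
cv2.imwrite("pics/c4.png",np.hstack([cv2.resize(cv2.imread("pics/scene4.png")[120:300,260:460],None,fx=2,fy=2),cv2.resize(cv2.imread("pics/top4.png")[110:290,200:400],None,fx=2,fy=2)]))
```

```text
(no output)
```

View pics/c4.png

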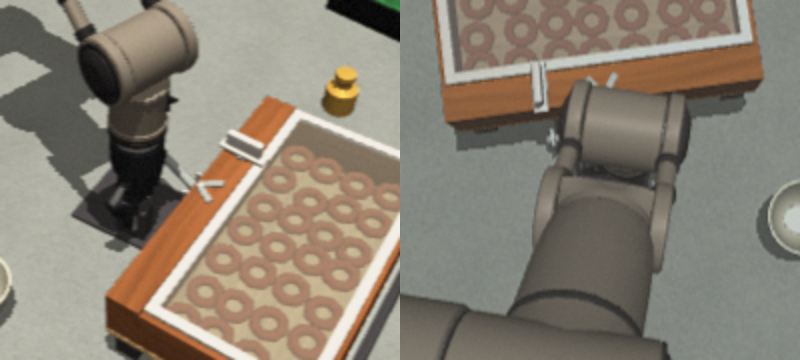

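The picture shows the jack under the front rail, with its handle pivot just in front of the arrowhead. The turnbutton is across the rail and the case looks undisturbed.

>>> play_rows(
  increments=[
    {"angular":[0,0,0],"slide":[0,0,0],"fingers":0.3},
    {"angular":[0,0,0],"slide":[0,0,0],"fingers":0.3},
    {"angular":[0,0,0],"slide":[0,0,-0.03],"fingers":0.3},
    {"angular":[0,0,0],"slide":[0,0,-0.05],"fingers":0.3},
    {"angular":[0,0,0],"slide":[0,0,-0.06],"fingers":0.3},
  ],
)

```text
time: 11.5
eef_pos: [0.5268, 0.0048, 0.1731]
orientation: [[-0.982, -0.19, -0.002], [-0.19, 0.982, -0.0], [0.002, 0.0, -1.0]]
wrist_force: [1.3, -0.2, -0.3]
width: 0.0556
gripper_force: 0.0
```

>>> play_rows(
  increments=[
    {"angular":[0,0,0],"slide":[0.01,-0.05,-0.02],"fingers":-1},
    {"angular":[0,0,0],"slide":[0.01,-0.05,0],"fingers":-1},
    {"angular":[0,0,0],"slide":[0.01,-0.05,0],"fingers":-1},
    {"angular":[0,0,0],"slide":[0.01,-0.05,0],"fingers":-1},
    {"angular":[0,0,0],"slide":[0.01,-0.05,0],"fingers":-1},
  ],
)

```text
time: 12.12
eef_pos: [0.5255, -0.2519, 0.1924]
orientation: [[-0.982, -0.19, 0.001], [-0.19, 0.982, -0.001], [-0.001, -0.001, -1.0]]
wrist_force: [0.3, 0.9, 0.3]
width: -0.0001
gripper_force: 0.0
```

Run:
```python
from h import *
s=arm.sense(); print(s["eef_pos"],s["wrist_force"])
ims=[]
for nm in("top","scene"):
    s,Q,*_=snap(nm); im=s["image"]
    x,y,z=Q[...,0],Q[...,1],Q[...,2]
    def comp(m):
        n,l,st,c=cv2.connectedComponentsWithStats(m.astype(np.uint8)); k=1+np.argmax(st[1:,4]); return cv2.minAreaRect(Q[l==k][:,:2].astype(np.float32)*1000),st[k,4],np.nanmean(Q[l==k],0)
    print(nm,"case",comp((x>.5)&(x<.95)&(y<.45)&(y>-.3)&(z>.128)&(z<.15))[0])
    print(nm,"block",comp((x>.47)&(x<.57)&(y<.05)&(y>-.05)&(z>.06)&(z<.078)))
    print(nm,"press",comp((x>.40)&(x<.52)&(y<.13)&(y>.04)&(z>.105)&(z<.165)))
    ims.append(cv2.resize(im[100:300,210:410],None,fx=2,fy=2))
cv2.imwrite("pics/c5.png",np.hstack(ims))
```

```text
[ 0.52546574 -0.25194222  0.19244049] [0.33576511 0.88429234 0.3231317 ]
top case ((733.2844848632812, 65.25277709960938), (281.81011962890625, 441.23907470703125), 8.996052742004395)
top block (((521.24267578125, 7.305713653564453), (49.678749084472656, 29.937564849853516), 10.672714233398438), np.int32(179), array([0.52076864, 0.00717973, 0.07067564]))
top press (((464.341064453125, 82.5440673828125), (71.0660171508789, 46.0057487487793), 11.19654369354248), np.int32(325), array([0.45633887, 0.08080856, 0.13522685]))
scene case ((733.6563720703125, 62.74745178222656), (280.6407775878906, 443.6728820800781), 9.097399711608887)
scene block (((522.0258178710938, 2.806142807006836), (49.922122955322266, 31.654624938964844), 9.106379508972168), np.int32(156), array([0.5240239 , 0.00180105, 0.06796249]))
scene press (((463.8459167480469, 78.73637390136719), (62.20429229736328, 49.1572265625), 8.384431838989258), np.int32(274), array([0.45861668, 0.07588015, 0.13113964]))
```

View pics/c5.png

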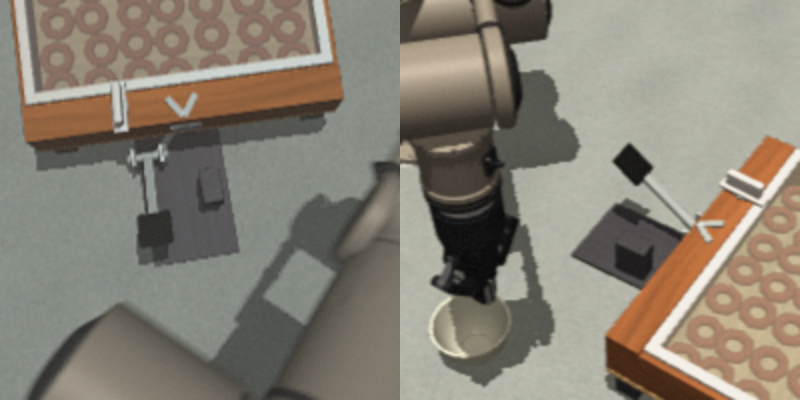

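The picture shows the jack under the middle of the front rail. The block is at (212,185) and the press plate at (155,230) in the left half, and the plate is clear in both views.

>>> play_rows(
  increments=[
    {"angular":[0,0,0],"slide":[0.001,0.048,0],"fingers":-1},
    {"angular":[0,0,0],"slide":[0.001,0.048,0],"fingers":-1},
    {"angular":[0,0,0],"slide":[0.001,0.048,0],"fingers":-1},
    {"angular":[0,0,0],"slide":[0.001,0.048,0],"fingers":-1},
    {"angular":[0,0,0],"slide":[0.001,0.048,0],"fingers":-1},
  ],
)

```text
time: 12.85
eef_pos: [0.4745, -0.0134, 0.1924]
orientation: [[-0.982, -0.19, 0.001], [-0.19, 0.982, -0.0], [-0.001, -0.0, -1.0]]
wrist_force: [0.3, 1.1, -0.8]
width: 0.0001
gripper_force: 0.0
```

>>> play_rows(
  increments=[
    {"angular":[0,0,0],"slide":[0.001,0.048,0],"fingers":-1},
    {"angular":[0,0,0],"slide":[0,0.048,0],"fingers":-1},
    {"angular":[0,0,0],"slide":[0,0,0],"fingers":-1},
    {"angular":[0,0,0],"slide":[0,0,0.03],"fingers":-1},
    {"angular":[0,0,0],"slide":[0,0,0.01],"fingers":-1},
  ],
)

```text
time: 13.48
eef_pos: [0.4552, 0.0783, 0.1511]
orientation: [[-0.982, -0.19, -0.002], [-0.19, 0.982, -0.0], [0.002, 0.0, -1.0]]
wrist_force: [-0.1, -1.2, 0.4]
width: 0.0002
gripper_force: 0.0
```

>>> play_rows(
  increments=[
    {"angular":[0,0,0],"slide":[0,0,0.008],"fingers":-1},
    {"angular":[0,0,0],"slide":[0.004,0,0.011],"fingers":-1},
    {"angular":[0,0,0],"slide":[0.006,0,0.011],"fingers":-1},
    {"angular":[0,0,0],"slide":[0.005,0,0.01],"fingers":-1},
  ],
)

```text
time: 13.98
eef_pos: [0.4418, 0.0756, 0.1128]
orientation: [[-0.982, -0.19, 0.003], [-0.19, 0.982, -0.0], [-0.003, -0.001, -1.0]]
wrist_force: [0.6, -1.1, 10.9]
width: 0.0002
gripper_force: 4.8
```

>>> play_rows(
  increments=[
    {"angular":[0,0,0],"slide":[0.004,0,0.01],"fingers":-1},
    {"angular":[0,0,0],"slide":[0.003,0,0.01],"fingers":-1},
    {"angular":[0,0,0],"slide":[0.003,0,0.01],"fingers":-1},
  ],
)

```text
time: 14.35
eef_pos: [0.4316, 0.0737, 0.0828]
orientation: [[-0.982, -0.19, 0.002], [-0.19, 0.982, -0.001], [-0.002, -0.001, -1.0]]
wrist_force: [-0.2, -2.3, 10.4]
width: -0.0001
gripper_force: 5.2
```

Run:
```python
from h import *
s=arm.sense(); print(s["eef_pos"],s["wrist_force"])
for nm in("top","scene"):
    s,Q,*_=snap(nm); im=s["image"]
    x,y,z=Q[...,0],Q[...,1],Q[...,2]
    m=(x>.47)&(x<.57)&(y<.05)&(y>-.05)&(z>.06)&(z<.078)
    n,l,st,c=cv2.connectedComponentsWithStats(m.astype(np.uint8)); k=1+np.argmax(st[1:,4]); print(nm,"block",cv2.minAreaRect(Q[l==k][:,:2].astype(np.float32)*1000),st[k,4])
    m=(x>.6)&(x<.64)&(y<.02)&(y>-.12)&(z>.1); print("rail z",np.nanmedian(z[m]))
```

```text
[0.43163873 0.07369606 0.08277058] [-0.20269482 -2.26494744 10.41642996]
top block ((521.2431640625, 7.329111099243164), (50.1649169921875, 29.941669464111328), 10.702034950256348) 181
rail z 0.15612961480061682
scene block ((522.9943237304688, 3.638216018676758), (50.27320098876953, 31.84717559814453), 12.261207580566406) 155
rail z 0.15678539289057924
```

>>> play_rows(
  increments=[
    {"angular":[0,0,0],"slide":[0.002,0,0.01],"fingers":-1},
    {"angular":[0,0,0],"slide":[0.001,0,0.01],"fingers":-1},
    {"angular":[0,0,0],"slide":[0,0,0.006],"fingers":-1},
    {"angular":[0,0,0],"slide":[0,0,0.002],"fingers":-1},
    {"angular":[0,0,0],"slide":[0,0,0],"fingers":-1},
  ],
)

```text
time: 15.08
eef_pos: [0.428, 0.073, 0.0548]
orientation: [[-0.982, -0.19, 0.0], [-0.19, 0.982, -0.001], [0.0, -0.001, -1.0]]
wrist_force: [-3.7, -3.0, 12.3]
width: 0.0001
gripper_force: 6.3
```

>>> play_rows(
  increments=[
    {"angular":[0,0,0],"slide":[0,0,0.001],"fingers":-1},
    {"angular":[0,0,0],"slide":[0,0,0],"fingers":-1},
  ],
)

```text
time: 15.32
eef_pos: [0.428, 0.073, 0.0543]
orientation: [[-0.982, -0.19, 0.0], [-0.19, 0.982, -0.001], [-0.0, -0.001, -1.0]]
wrist_force: [-4.9, -3.8, 18.4]
width: 0.0
gripper_force: 9.3
```

Run:
```python
from h import *
s=arm.sense(); print(s["eef_pos"],s["wrist_force"])
for nm in("top","scene"):
    s,Q,*_=snap(nm); im=s["image"]
    x,y,z=Q[...,0],Q[...,1],Q[...,2]
    m=(x>.47)&(x<.57)&(y<.05)&(y>-.05)&(z>.06)&(z<.078)
    n,l,st,c=cv2.connectedComponentsWithStats(m.astype(np.uint8)); k=1+np.argmax(st[1:,4]); print(nm,"block",cv2.minAreaRect(Q[l==k][:,:2].astype(np.float32)*1000),st[k,4])
    m=(x>.6)&(x<.64)&(y<.02)&(y>-.12)&(z>.1); print("rail z",np.nanmedian(z[m]))
```

```text
[0.42801534 0.07300273 0.05430508] [-4.94523168 -3.79838399 18.43638534]
top block ((521.3128051757812, 7.389156341552734), (50.506038665771484, 29.858322143554688), 10.882469177246094) 181
rail z 0.15610033600767267
scene block ((522.9163818359375, 3.247804641723633), (48.8161735534668, 31.358612060546875), 11.144375801086426) 160
rail z 0.16774403214874878
```

>>> play_rows(
  increments=[
    {"angular":[0,0,0],"slide":[-0.001,0,-0.011],"fingers":-1},
    {"angular":[0,0,0],"slide":[-0.002,0,-0.01],"fingers":-1},
    {"angular":[0,0,0],"slide":[-0.002,0,-0.01],"fingers":-1},
    {"angular":[0,0,0],"slide":[-0.003,0,-0.01],"fingers":-1},
    {"angular":[0,0,0],"slide":[-0.003,0,-0.01],"fingers":-1},
  ],
)

```text
time: 16.05
eef_pos: [0.439, 0.0752, 0.1052]
orientation: [[-0.982, -0.19, 0.0], [-0.19, 0.982, -0.001], [-0.0, -0.001, -1.0]]
wrist_force: [-1.3, -0.8, 10.5]
width: 0.0001
gripper_force: 4.4
```

>>> play_rows(
  increments=[
    {"angular":[0,0,0],"slide":[-0.004,0,-0.01],"fingers":-1},
    {"angular":[0,0,0],"slide":[-0.005,0,-0.01],"fingers":-1},
    {"angular":[0,0,0],"slide":[-0.005,0,-0.01],"fingers":-1},
    {"angular":[0,0,0],"slide":[-0.003,0,-0.02],"fingers":-1},
    {"angular":[0,0,0],"slide":[0,0,0],"fingers":-1},
  ],
)

```text
time: 16.68
eef_pos: [0.4565, 0.0789, 0.1549]
orientation: [[-0.982, -0.19, 0.002], [-0.19, 0.982, -0.0], [-0.002, -0.0, -1.0]]
wrist_force: [-0.2, 0.1, 0.1]
width: 0.0002
gripper_force: 0.0
```

>>> play_rows(
  increments=[
    {"angular":[0,0,0],"slide":[0,0,0],"fingers":-1},
    {"angular":[0,0,0],"slide":[0,0,0],"fingers":-1},
  ],
)

```text
time: 16.92
eef_pos: [0.4552, 0.0789, 0.1534]
orientation: [[-0.982, -0.19, -0.002], [-0.19, 0.982, -0.0], [0.002, 0.0, -1.0]]
wrist_force: [-0.6, 0.3, -0.4]
width: -0.0001
gripper_force: 0.0
```

Run:
```python
from h import *
s=arm.sense(); print(s["eef_pos"],s["wrist_force"])
for nm in("top","scene"):
    s,Q,*_=snap(nm); im=s["image"]
    x,y,z=Q[...,0],Q[...,1],Q[...,2]
    m=(x>.47)&(x<.57)&(y<.05)&(y>-.05)&(z>.06)&(z<.078)
    n,l,st,c=cv2.connectedComponentsWithStats(m.astype(np.uint8)); k=1+np.argmax(st[1:,4]); print(nm,"block",cv2.minAreaRect(Q[l==k][:,:2].astype(np.float32)*1000),st[k,4])
    m=(x>.6)&(x<.64)&(y<.02)&(y>-.12)&(z>.1); print("rail z",np.nanmedian(z[m]))
cv2.imwrite("pics/c6.png",cv2.resize(im[80:260,280:480],None,fx=3,fy=3))
```

```text
[0.45523173 0.07885108 0.1533792 ] [-0.55492091  0.34720117 -0.44805126]
top block ((521.380859375, 7.355291366577148), (49.89447784423828, 29.921092987060547), 10.770919799804688) 181
rail z 0.14013632385874314
scene block ((522.425048828125, 3.0854110717773438), (50.82057189941406, 29.34064483642578), 10.25978946685791) 155
rail z 0.13878024054287053
```

View pics/c6.png

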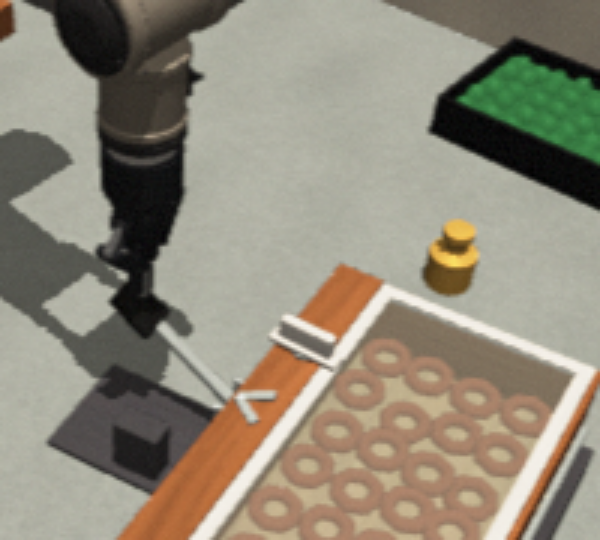

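The handle is back up under the fingertips at (140,305), the case is down and the jack hasn't moved. Next is the final stroke.

>>> play_rows(
  increments=[
    {"angular":[0,0,0],"slide":[0,0,0.01],"fingers":-1},
    {"angular":[0,0,0],"slide":[0.004,0,0.011],"fingers":-1},
    {"angular":[0,0,0],"slide":[0.006,0,0.011],"fingers":-1},
    {"angular":[0,0,0],"slide":[0.005,0,0.01],"fingers":-1},
  ],
)

```text
time: 17.52
eef_pos: [0.4413, 0.076, 0.1122]
orientation: [[-0.982, -0.19, 0.001], [-0.19, 0.982, -0.0], [-0.001, -0.0, -1.0]]
wrist_force: [1.2, 0.6, 9.8]
width: -0.0001
gripper_force: 4.8
```

>>> play_rows(
  increments=[
    {"angular":[0,0,0],"slide":[0.004,0,0.01],"fingers":-1},
    {"angular":[0,0,0],"slide":[0.003,0,0.01],"fingers":-1},
    {"angular":[0,0,0],"slide":[0.003,0,0.01],"fingers":-1},
    {"angular":[0,0,0],"slide":[0.002,0,0.01],"fingers":-1},
    {"angular":[0,0,0],"slide":[0.001,0,0.01],"fingers":-1},
  ],
)

```text
time: 18.15
eef_pos: [0.4282, 0.0735, 0.0623]
orientation: [[-0.982, -0.19, 0.001], [-0.19, 0.982, -0.0], [-0.001, -0.0, -1.0]]
wrist_force: [-1.1, -0.6, 10.5]
width: -0.0
gripper_force: 5.5
```

>>> play_rows(
  increments=[
    {"angular":[0,0,0],"slide":[0,0,0.006],"fingers":-1},
    {"angular":[0,0,0],"slide":[0,0,0.002],"fingers":-1},
    {"angular":[0,0,0],"slide":[0,0,0],"fingers":-1},
    {"angular":[0,0,0],"slide":[0,0,0],"fingers":-1},
  ],
)

```text
time: 18.65
eef_pos: [0.4278, 0.0734, 0.0547]
orientation: [[-0.982, -0.19, -0.0], [-0.19, 0.982, -0.0], [0.0, -0.0, -1.0]]
wrist_force: [-4.0, -1.2, 14.6]
width: 0.0003
gripper_force: 7.3
```

Run:
```python
from h import *
for nm in("top","scene"):
    s,Q,*_=snap(nm); x,y,z=Q[...,0],Q[...,1],Q[...,2]
    m=(x>.47)&(x<.57)&(y<.05)&(y>-.05)&(z>.06)&(z<.078)
    n,l,st,c=cv2.connectedComponentsWithStats(m.astype(np.uint8)); k=1+np.argmax(st[1:,4]); b=cv2.minAreaRect(Q[l==k][:,:2].astype(np.float32)*1000); print(nm,b)
    m=(x>.6)&(x<.64)&(y<.02)&(y>-.12)&(z>.1); print("rail z",np.nanmedian(z[m]))
    m=(x>.55)&(x<.7)&(y>.06)&(y<.2)&(z>.185)&(z<.21); print("fin",cv2.minAreaRect(Q[m][:,:2].astype(np.float32)*1000))
s=arm.sense(); print(s["eef_pos"],s["wrist_force"],s["gripper_force"])
print(arm.sign_off())
```

```text
top ((521.5599365234375, 7.387025833129883), (49.80516052246094, 29.90771484375), 10.749151229858398)
rail z 0.15643904901088185
fin ((629.4555053710938, 133.934814453125), (54.923606872558594, 12.821700096130371), 7.747920036315918)
scene ((522.7786865234375, 3.2959213256835938), (49.568634033203125, 30.419775009155273), 8.262368202209473)
rail z 0.1677791966886636
fin ((631.31298828125, 130.54791259765625), (54.665283203125, 14.619392395019531), 6.9218525886535645)
[0.42779964 0.07342365 0.05467321] [-3.93488872 -0.73457416 14.18331602] 7.2920193581376225
the job is handed in; nothing more can be done
None
```

I closed the turnbutton across the lid, centred the jack under the lift pad, made the trial stroke and return, and handed the job in at about 19 s while holding the handle fully down with the case's front raised; no verdict came back.

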